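# Load a drive sled into the test dock and latch it

## Robot

A 7-joint arm with a two-finger parallel gripper is mounted at the origin on the work surface. World frame = base frame: x ahead of the robot, y to its left, z up, the work surface at z = 0. Lengths are in m, angles in rad, forces in N, time in s.
With the tool pointing down it reaches from about 0.425 to 1.025 m from the base axis. Payload 9.4 kg.
Tool frame: the origin (TCP) lies at the very end of the fingers, on their centre line; the grasp point (between the pads) lies arm.grip_point_offset behind it (arm.grip_point_offset is the distance from the TCP to the grasp point, in m); z points along the fingers, y is the line along which they close (so a half turn about z gives the same grasp; the last joint's range is limited). The gripper opens to 93 mm and grips with 3 to 60 N. Pads are 15 mm wide; open, the fingers measure 128 mm over their backs; the gripper's body (75 mm by 188 mm) begins 65 mm behind the grasp point.
Start: joints at [-1.376, 0.599, -0.003, 1.599, 0.002, 0.943, -0.08], TCP at [0.195, 0.698, 0.219] pointing down, gripper open.
Joint ranges: [-2.57, 2.57], [-0.35, 1.97], [-1.29, 1.29], [0.11, 2.56], [-1.05, 4.19], [0.11, 1.86], [-2.63, 2.63]. Speed limits (rad/s): [2.22, 2.22, 3.01, 3.01, 3.14, 3.14, 3.14].

## Interface

Orientations are given as a unit quaternion [w, x, y, z].
In Python, from bench import arm gives the robot as it stands.
- The arm moves only by the tool drive_tool, never from a script. Its argument "motion" is one flat list of numbers, 5 for each row, row after row: the closure in counts, from 0 (fully open) to 255 (shut), then the shift along the tool's x, y, z in mm, then the turn about the tool's z in rad. In form: [gripper, dx, dy, dz, turn, gripper, dx, dy, dz, turn, ...]. A call has exactly 8 rows; each row is the pose to reach, as a shift and turn from the pose commanded when the call began, along the tool's axes at that moment; what a row does not reach only later rows make up. A row lasts 1/8 s, in which the tool goes at most 62.5 mm and 10.7 degrees, less where a joint would pass 70% of its speed; a pose out of reach is approached as far as the arm can. A call with a gripper value outside its range is refused whole. The fingers move at their own pace and stop on an object; "force" is the grip in N (left out, the last holds). Time passes only in rows, so rows that repeat a pose let the fingers close, or fill a call up. It gives the time, the measured TCP pose, the force, the opening and the grip force at its end, in the units of the state.
- arm.sense(): the state, without advancing time (a new reading comes with each control period).
- arm.capture(name): name is "scene" or "top" or "wrist"; returns (picture, depth): 400x640x3 uint8, red, green, blue; 400x640 float32, m along the optical axis (not along the pixel's ray), 0 where there is no reading.
- arm.calibration(name): a dict with "intrinsics" (3x3 intrinsics, pixels), "T" (4x4, takes a point from camera to world coordinates). Camera axes: x right, y down, z forward; pixel columns grow to the right and rows downward; lengths in m; the calibration is good to about 2 mm. A picture is of the moment at which its call begins: read the wrist's pose just before it. calibration takes no time and is no camera call; for the wrist camera it gives the pose at the moment of the call.
- arm.close_job(): hands the job in; it is judged then, once.
The state is a dict: "time_s": time; "joints": joint angles; "joint_vel": joint speeds; "joint_torque": joint torques, N m; "eef_pos": TCP position; "tcp_rot": TCP orientation; "force": force on the tool from outside, world axes, zero at the start; "ft_torque": the same for the moment, N m; "finger_gap": finger opening in m; "finger_force": force on a finger pad.
Only numpy, scipy, OpenCV 4.12 (cv2) and the standard library are available. Lean on these libraries where they do the work, as an engineer would, in place of code of your own. Each camera call takes 0.05 s, during which the arm holds its last target. There are 200 camera calls.

## Task

Load the drive sled into the test dock. First pinch both tabs of the latch knob and turn it to open, push the sled along its lane until it is fully home against the end stop, then pinch the tabs again, turn the knob back to locked and let the tabs spring out; last, press the contact block fully down over the sled's two studs. Leave the fan, the heat sink and the jar where they are.

Things in the scene. Friction and masses are not known exactly. Their poses are not given: they have to be found in the camera images.
- dock: Fixed aluminium test dock, base plate 275 x 180 x 12 mm. Origin on the bench, under the lane's centre line, level with the knob axis; x = the way the sled is pushed in, y = across the lane towards the knob. The sled slides on the plate (top z = 12 mm) between rails (inner faces y = +-42, tops z = 34 mm). Knob axis: x = 0, y = 73 mm. Two 10 mm rods stand at x = 72, y = +-18 mm, tops z = 94 mm.
- end_stop (a point): Middle of the lane's end stop, on its face towards the lane: 52 mm inwards of the dock's origin, 23 mm above the bench. The sled is home when its head touches it.
- knob_grip (a point): Latch knob: point on its vertical axis half-way up its tabs, 69 mm above the bench. Black drum, 40 mm diameter, with two opposite grey upright tabs, 22 mm wide, z = 50 to 88 mm, outer faces 60 mm apart when free, 44 mm squeezed. The point turns with the knob; its x axis runs through both tabs. A fixed collar of 54 mm diameter lies below the tabs, up to z = 46 mm.
- finger_tip (a point): Tip of the knob's steel latch finger, 48 mm from the knob axis, 18 mm above the bench; 16 mm wide, 9 mm thick; turns with the knob (white mark on the drum points the same way). Locked, it reaches 17 mm over the lane's edge through a slot in the rail; open, it lies outside the lane.
- knob (a joint): Turn of the knob in rad: 0 = locked (finger points to the dock's -y, across the lane), 1.3 = open (finger near the dock's -x); grows clockwise seen from above. When locked the tab axis is 0.65 rad anticlockwise of the dock's x axis. Teeth hold it within about 0.06 rad of either end unless both tabs are squeezed; then it turns easily (0.06 N m).
- tab_a (a joint): Squeeze of one release tab (on the grip point's +x) towards the knob axis in m: 0 = sprung out, 0.008 = fully in; its tooth is free from about 0.005. Spring: 2 N at first, 7 N fully in.
- tab_b (a joint): The same for the opposite release tab.
- sled_center (a point): Centre (11 mm above its underside) of the loose black T-shaped drive sled, 104 mm long, 22 mm high, 0.2 to 0.45 kg: head 80 wide x 40 mm long in front (+x), tail 40 wide x 64 mm long. Two brass studs, 12 mm thick, 10 mm high, stand on the head 34 mm ahead of centre, 16 mm to either side. Home: centre at x = 0, y = 0 of the dock; the latch finger then closes behind the head.
- sled_rear (a point): Centre of the flat rear end of the sled's tail (40 mm wide, 22 mm high), 52 mm behind the sled's centre: where to push, 11 mm above the plate. Sliding it takes 2 to 12 N, as it may rub on the rails.
- block_top (a point): Centre of the top face of the grey contact block (32 mm along the lane x 56 mm across x 24 mm high), which slides up and down over the lane's inner end, 34 mm inwards of the dock's origin. Raised, its top is 72 mm above the bench. Two 18 mm square sockets in its underside fit over the sled's studs.
- block (a joint): How far the contact block is pressed down in m: 0 = raised, 0.013 = fully down over the studs (top 59 mm above the bench). Stays where it is left; takes about 6 N to move.
- fan_center (a point): Bystander: centre of a loose black laptop fan, 75 x 75 x 16 mm.
- heatsink_center (a point): Bystander: centre of a loose finned aluminium heat sink, 60 x 60 x 28 mm.
- jar_center (a point): Bystander: centre of a closed jar, 56 mm in diameter, 65 mm high.
There are look-alikes about, which are no part of the job. Leave any orange or turquoise look-alike of the part that bears sled_center alone.

How it is judged:
On the way, in this order (a step that is already met when the one before it is completed fails the run):
1. the latch knob is turned open (at least 1.15 of 1.3 rad) (value of joint knob above 1.15 rad), for 0.2 s.
2. the sled is fully home (within 3 mm of the end stop) (x of sled_center in the frame of dock above -0.003 m), for 0.2 s.
3. the knob is back at locked and both tabs have sprung out, the sled still home (x of sled_center in the frame of dock above -0.003 m and value of joint knob below 0.1 rad and value of joint each of tab_a, tab_b below 0.002 m), for 0.2 s.
4. the contact block is fully down over the studs (value of joint block above 0.0115 m), for 0.2 s.
At the end, for the whole second after the job is handed in: The sled is home (within 3 mm of the end stop) and at rest, the knob is locked (below 0.10 rad) with both tabs sprung out (less than 2 mm in), and the contact block is fully down over the studs (at least 11.5 of 13 mm) (all of step 3 and value of joint block above 0.0115 m and linear speed of sled below 0.02 m/s); the robot touches nothing.
It fails at once if the fan is moved more than 30 mm (distance of fan_center from where it was at the start of the episode above 0.03 m).
It fails at once if the heat sink is moved more than 30 mm (distance of heatsink_center from where it was at the start of the episode above 0.03 m).
It fails at once if the jar is moved more than 30 mm (distance of jar_center from where it was at the start of the episode above 0.03 m).
It also fails if it takes over 72 s, if anything falls off the work surface, if the arm or the gripper's body presses on something with over 40 N, if the wrist force passes 120 N, or if a joint passes its speed limit or range.

## Working session

There is one attempt and no reset: what is moved stays moved. The work goes in short steps, Python scripts to look and compute and a tool call to move; the robot and the scene stay as the last step left them, time stands still between calls to the robot, and variables do not carry over. Pictures are saved under pics/ and viewed, at most 10 in all, crops included, and the job is handed in when it is done.

Besides the shell and the picture viewer there is one more tool, called after "Emit:" by a JSON object that holds its "api" and its "payload", one argument or row to a line. drive_tool: Moves the arm, as the interface text tells. Its arguments: {"type":"object","properties":{"motion":{"type":"array","items":{"type":"number"}},"force":{"type":"number"}},"required":["motion"]}

```bash
mkdir -p pics; ls
python3 - <<'E'
from bench import arm
import cv2,numpy as np
print(arm.sense(), arm.grip_point_offset)
for n in ("scene","top"):
    p,d=arm.capture(n); cv2.imwrite(f"pics/{n}0.png",p[...,::-1]); np.savez(f"{n}0.npz",p=p,d=d,K=arm.calibration(n)["intrinsics"],T=arm.calibration(n)["T"])
    print(n,arm.calibration(n), (d>0).mean())
E
```

```text
pics
{'time_s': 0.0, 'joints': array([-1.37568942,  0.60014228, -0.0025711 ,  1.60010091,  0.00178811,
        0.94290414, -0.07978078]), 'joint_vel': array([ 0.00099003,  0.00085829,  0.00029846,  0.00061264, -0.00071119,
       -0.00058497, -0.00017738]), 'joint_torque': array([-1.22677591e-06, -7.65062213e+01,  1.49676986e+00, -2.52361608e+01,
       -5.25038433e-02,  1.68275856e-02,  1.36134590e-04]), 'eef_pos': array([0.1945108 , 0.69792382, 0.21775752]), 'tcp_rot': array([-4.68096182e-05,  1.35439035e-01,  9.90785378e-01, -7.74775429e-04]), 'force': array([-0.12739787,  0.12852614,  0.27248478]), 'ft_torque': array([-0.00364364, -0.01865422,  0.0647631 ]), 'finger_force': 0.0, 'finger_gap': 0.09348640995146738} 0.0188
scene {'intrinsics': array([[490.27711549,   0.        , 322.74506989],
       [  0.        , 490.27711549, 202.98273783],
       [  0.        ,   0.        ,   1.        ]]), 'T': array([[-0.30758246,  0.75414755, -0.58021935,  1.17978036],
       [ 0.95139905,  0.23396991, -0.20024466,  0.18773741],
       [-0.01526015, -0.61361189, -0.78946031,  0.86285896],
       [ 0.        ,  0.        ,  0.        ,  1.        ]])} 0.99605859375
top {'intrinsics': array([[443.26666649,   0.        , 313.52736853],
       [  0.        , 443.26666649, 203.68392472],
       [  0.        ,   0.        ,   1.        ]]), 'T': array([[ 0.00328266, -0.99599065,  0.08939711,  0.5244377 ],
       [-0.99950566, -0.00606319, -0.03084933,  0.00265591],
       [ 0.03126767, -0.08925165, -0.99551819,  0.94400708],
       [ 0.        ,  0.        ,  0.        ,  1.        ]])} 0.9961328125
```

View pics/top0.png

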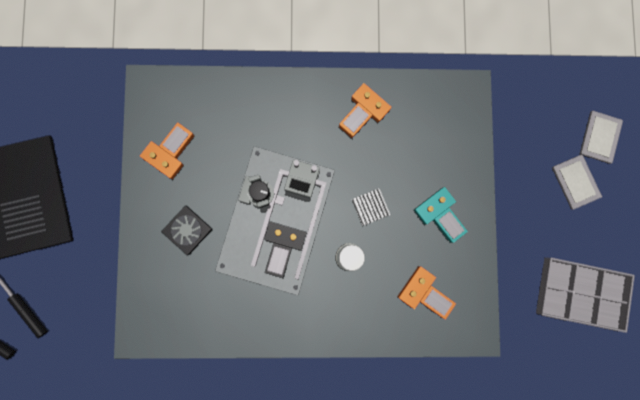

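View pics/scene0.png

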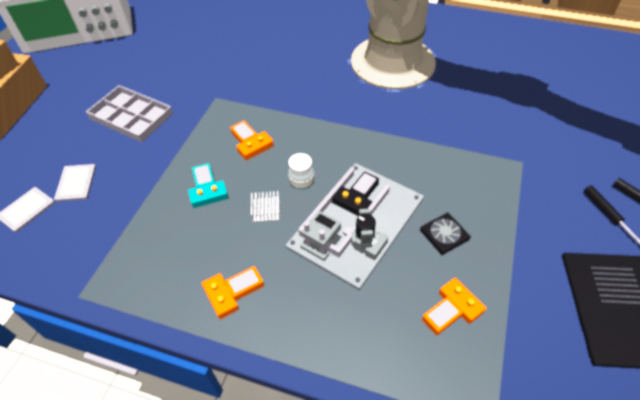

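The top view shows the black sled (285,237) in the dock's lane. The look-alikes are orange at (167,150), (365,110) and (428,292), and turquoise at (440,213). Only the black one, head towards the stop, fits. I'll confirm it in an enlarged crop and measure the dock.

```bash
cat > h.py <<'E'
import numpy as np,cv2
def load(n):
    z=np.load(n); return z["p"],z["d"],z["K"],z["T"]
def ray(uv,K,T,z):
    uv=np.atleast_2d(np.asarray(uv,float)); r=np.c_[(uv-K[:2,2])/K[0,0],np.ones(len(uv))]@T[:3,:3].T
    return T[:3,3]+r*((z-T[2,3])/r[:,2:])
def proj(P,K,T):
    c=(np.atleast_2d(P)-T[:3,3])@T[:3,:3]; return (c/c[:,2:])@K[:2].T
E
python3 - <<'E'
from h import *
p,d,K,T=load("top0.npz")
c=p[135:305,205:345]; b=cv2.resize(c,None,fx=4.0,fy=3.5*4/3.5,interpolation=cv2.INTER_CUBIC)
b=b[:600]; cv2.imwrite("pics/crop1.png",b[...,::-1])
P=p.astype(int)
m=((P.mean(2)>105)&(np.ptp(P,2)<25)).astype(np.uint8); m[:, :210]=0;m[:,345:]=0;m[:140]=0;m[305:]=0
m=cv2.morphologyEx(m,cv2.MORPH_OPEN,np.ones((3,3)))
cs=cv2.findContours(m,0,2)[0]; ct=max(cs,key=cv2.contourArea); r=cv2.minAreaRect(ct); bx=cv2.boxPoints(r); print(r)
w=ray(bx,K,T,.012); print(bx,w, [np.linalg.norm(w[i]-w[i-1]) for i in range(4)])
m=((P[...,0]>150)&(P[...,2]<90)&(P[...,1]>90)&(P[...,1]<P[...,0])).astype(np.uint8); m[:,:260]=0; m[:,310:]=0; m[:220]=0;m[255:]=0
n,l,s,ce=cv2.connectedComponentsWithStats(m); print(s,ce, ray(ce[1:],K,T,.044))
E
```

```text
((277.0, 221.99996948242188), (163.99996948242188, 133.99996948242188), 90.0)
[[210.00002 139.99998]
 [344.      139.99998]
 [344.      303.99994]
 [210.      303.99994]] [[ 0.742588    0.19419951  0.012     ]
 [ 0.74563415 -0.0911486   0.012     ]
 [ 0.39958313 -0.09015526  0.012     ]
 [ 0.39983267  0.18597315  0.012     ]] [np.float64(0.34285403473927406), np.float64(0.28536437359299455), np.float64(0.34605243910763), np.float64(0.2761285222536079)]
[[     0      0    640    400 255991]
 [   275    233      1      1      1]
 [   277    235      2      1      2]
 [   290    236      1      2      2]
 [   291    239      4      1      4]] [[319.50115434 199.4986855 ]
 [275.         233.        ]
 [277.5        235.        ]
 [290.         236.5       ]
 [292.5        239.        ]] [[0.54526812 0.05251122 0.044     ]
 [0.54125308 0.04742404 0.044     ]
 [0.53832385 0.02215975 0.044     ]
 [0.53330099 0.01707004 0.044     ]]
```

View pics/crop1.png

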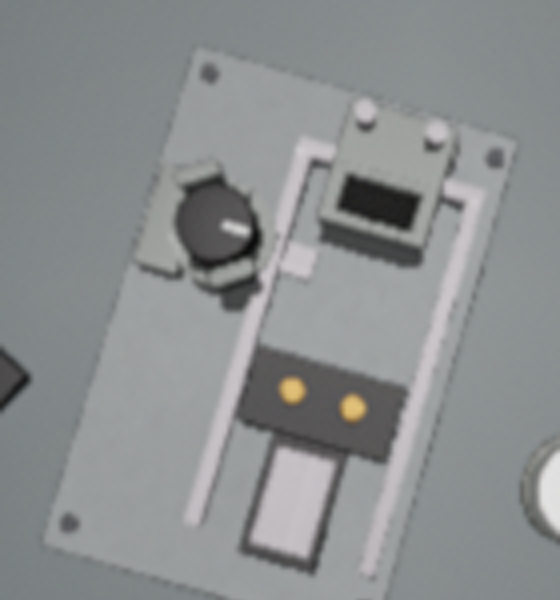

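The crop confirms the black T sled in the lane: studs at crop (292,390) and (353,408), knob at (217,222) with its white mark pointing across the lane (locked), and rod tops at (365,112) and (437,133).

Run:
```python
from h import *
p,d,K,T=load("top0.npz")
f=lambda a:np.array(a,float)/4+[205,135]-0.375
R=ray(f([[365,112],[437,133]]),K,T,.094); C=ray(f([[195,48],[517,147],[45,543]]),K,T,.012); S=ray(f([[292,390],[353,408]]),K,T,.044)
print(R,C,S,np.linalg.norm(R[0]-R[1]),np.linalg.norm(C[1]-C[0]),np.linalg.norm(C[2]-C[0]),np.linalg.norm(S[0]-S[1]))
for a,b in ((R[1],R[0]),(C[1],C[0]),(S[1],S[0])): v=b-a; print("yaw of dock y->x:",np.arctan2(v[1],v[0])-np.pi/2)
v=C[0]-C[2]; yaw=np.arctan2(v[1],v[0]); print(yaw)
yaw=np.mean([yaw,np.arctan2(*(C[0]-C[1])[1::-1])-np.pi/2])
X=np.array([np.cos(yaw),np.sin(yaw),0]);Y=np.array([-X[1],X[0],0])
O=R.mean(0)-.072*X; print("O",O,"knob",O+.073*Y,"sled",[(S.mean(0)-O)@X-.034,(S.mean(0)-O)@Y])
print("rel corners",[((c-O)@X,(c-O)@Y) for c in C], yaw)
from bench import arm
print(arm.calibration("wrist"))
```

```text
[[ 0.68052922  0.01083868  0.094     ]
 [ 0.67053156 -0.02413002  0.094     ]] [[ 0.72923339  0.10221219  0.012     ]
 [ 0.67745775 -0.0693399   0.012     ]
 [ 0.46830957  0.17553755  0.012     ]] [[0.54705586 0.04723279 0.044     ]
 [0.53809353 0.01634814 0.044     ]] 0.03636981549965827 0.17919496041348768 0.27103108771829404 0.03215875207064143
yaw of dock y->x: -0.27847435680079724
yaw of dock y->x: -0.29311386691747265
yaw of dock y->x: -0.2824303103069379
-0.2739562701644851
O [0.60640517 0.01349643 0.094     ] knob [0.62682701 0.08358172 0.094     ] sled [np.float64(-0.100399664722678), np.float64(-0.0002930540642730215)]
rel corners [(np.float64(0.09310564763653079), np.float64(0.11953491836584572)), (np.float64(0.09138920148921596), np.float64(-0.05965182123900001)), (np.float64(-0.17791300616786848), np.float64(0.11693880592360321))] -0.2835350685409789
{'intrinsics': array([[314.6267791 ,   0.        , 315.09846992],
       [  0.        , 314.6267791 , 197.99725837],
       [  0.        ,   0.        ,   1.        ]]), 'T': array([[ 0.26886909,  0.93271974,  0.24029835,  0.12826882],
       [ 0.96317428, -0.25980321, -0.06926474,  0.71753433],
       [-0.00217431,  0.25007234, -0.96822472,  0.38331858],
       [ 0.        ,  0.        ,  0.        ,  1.        ]])}
```

```bash
cat >> h.py <<'E'
from scipy.spatial.transform import Rotation as Ro
def go(xy,z,yaw):
    "shift in tool axes (mm) and turn to bring TCP to xy,z with tool y at yaw (mod pi)"
    from bench import arm
    s=arm.sense(); q=s["tcp_rot"]; M=Ro.from_quat(np.r_[q[1:],q[0]]).as_matrix()
    dlt=M.T@(np.array([*xy,z])-s["eef_pos"])*1000; y=np.arctan2(M[1,1],M[0,1])
    t=(y-yaw+np.pi/2)%np.pi-np.pi/2
    print("t",s["time_s"],"pos",s["eef_pos"].round(4),"yaw",round(y,3),"tilt",M[:,2].round(3),"F",s["force"].round(1),"gap",round(s["finger_gap"],4)); print("shift",dlt.round(1),"turn",round(t,3))
E
python3 -c "
from h import *
go((.627,.0836),.218,.367)"
```

```text
t 0.1 pos [0.1945 0.698  0.2179] yaw 1.299 tilt [-0.    -0.001 -1.   ] F [-1.1  0.1 -1.2] gap 0.0931
shift [-581.5 -475.8    0.6] turn 0.932
```

Emit:
{"api": "drive_tool", "payload": {
  "motion": [0,-48,-39,0,0.12,0,-96,-78,0,0.24,0,-144,-117,0,0.36,0,-192,-156,0,0.48,0,-240,-195,0,0.6,0,-288,-234,0,0.72,0,-336,-273,0,0.83,0,-384,-312,0,0.93]
}}

```text
time_s: 1.1
eef_pos: [0.4816, 0.293, 0.2186]
tcp_rot: [-0.0, 0.567, 0.824, -0.0]
force: [0.8, 0.3, 0.3]
finger_gap: 0.0932
finger_force: 0.0
```

```bash
python3 -c "
from h import *
go((.627,.0836),.218,.367)"
```

```text
t 1.1 pos [0.4816 0.293  0.2186] yaw 0.366 tilt [-0. -0. -1.] F [0.8 0.3 0.3] gap 0.0932
shift [-247.6   60.9    0.6] turn -0.001
```

Emit:
{"api": "drive_tool", "payload": {
  "motion": [0,-50,12,0,0,0,-100,25,0,0,0,-150,37,0,0,0,-200,49,0,0,0,-235,58,0,0,0,-248,61,0,0,0,-248,61,0,0,0,-248,61,0,0]
}}

```text
time_s: 2.1
eef_pos: [0.6262, 0.0873, 0.2184]
tcp_rot: [-0.001, 0.565, 0.825, 0.0]
force: [-0.4, -0.1, 0.8]
finger_gap: 0.093
finger_force: 0.0
```

Run:
```python
from h import *
from bench import arm
c=arm.calibration("wrist"); p,d=arm.capture("wrist"); np.savez("w1.npz",p=p,d=d,K=c["intrinsics"],T=c["T"])
cv2.imwrite("pics/w1.png",cv2.resize(p,(800,500),interpolation=cv2.INTER_CUBIC)[...,::-1]); go((.627,.0836),.055,.367)
```

```text
t 2.15 pos [0.6263 0.0874 0.2185] yaw 0.371 tilt [-0.001  0.001 -1.   ] F [-0.4  0.4 -0.2] gap 0.0931
shift [ -3.9  -0.6 163.5] turn 0.004
```

View pics/w1.png

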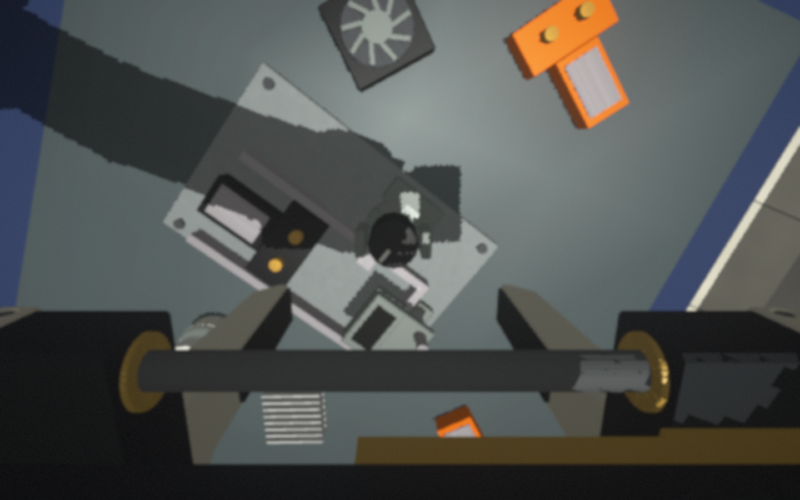

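The wrist view shows the knob drum at (393,240) of the 800x500 picture, with its tabs lit at (410,205) and shaded near (385,268), and the sled at (265,230). I'll get the knob axis from the depth data, plus a second estimate from the top view.

Run:
```python
from h import *
for n in ("w1.npz","top0.npz","scene0.npz"):
    p,d,K,T=load(n); v,u=np.nonzero(d>0); r=np.c_[(np.c_[u,v]-K[:2,2])/K[0,0],np.ones(len(u))]*d[v,u][:,None]
    W=r@T[:3,:3].T+T[:3,3]; L=p[v,u].mean(1)
    near=np.hypot(*(W[:,:2]-[.627,.084]).T)<.045
    hs=np.histogram(W[near,2],np.arange(0,.12,.005)); print(n,dict(zip(hs[1].round(3),hs[0])))
    for lo,hi in ((.048,.08),(.08,.094)):
        k=near&(W[:,2]>lo)&(W[:,2]<hi)
        if k.sum()>5:
            q=W[k]; c,(w,h),a=cv2.minAreaRect(q[:,:2].astype(np.float32)*1000); print(lo,hi,k.sum(),"mean",q.mean(0).round(4),"rect",c,w,h,a)
    yaw=-.283; X=np.array([np.cos(yaw),np.sin(yaw)]);Y=np.array([-X[1],X[0]]); q=(W[:,:2]-[.6064,.0135])
    a=np.c_[q@X,q@Y]
    k=(abs(a[:,1])<60)&(a[:,0]>-10)&(a[:,0]<100)&(W[:,2]>.088)&(W[:,2]<.1); 
    print("rods",k.sum(),np.median(W[k],0).round(4) if k.any() else 0)
    k=(abs(a[:,0])<.12)&(abs(a[:,1])<.1)&(W[:,2]<.02)&(W[:,2]>.004); print("plate z",np.median(W[k,2]))
```

```text
w1.npz {np.float64(0.0): np.int64(0), np.float64(0.005): np.int64(39), np.float64(0.01): np.int64(913), np.float64(0.015): np.int64(15), np.float64(0.02): np.int64(106), np.float64(0.025): np.int64(35), np.float64(0.03): np.int64(592), np.float64(0.035): np.int64(649), np.float64(0.04): np.int64(45), np.float64(0.045): np.int64(60), np.float64(0.05): np.int64(69), np.float64(0.055): np.int64(62), np.float64(0.06): np.int64(41), np.float64(0.065): np.int64(53), np.float64(0.07): np.int64(70), np.float64(0.075): np.int64(50), np.float64(0.08): np.int64(83), np.float64(0.085): np.int64(1573), np.float64(0.09): np.int64(0), np.float64(0.095): np.int64(0), np.float64(0.1): np.int64(0), np.float64(0.105): np.int64(0), np.float64(0.11): np.int64(0)}
0.048 0.08 351 mean [0.6241 0.0934 0.0645] rect (625.6895751953125, 88.44216918945312) 58.985862731933594 29.55774688720703 20.007936477661133
0.08 0.094 1656 mean [0.6269 0.0843 0.087 ] rect (627.5053100585938, 83.28751373291016) 59.847496032714844 40.22625732421875 19.885770797729492
rods 282 [0.6293 0.0787 0.0884]
plate z 0.011373503786797912
[... 1500 characters left out ...]
 np.float64(0.06): np.int64(34), np.float64(0.065): np.int64(24), np.float64(0.07): np.int64(31), np.float64(0.075): np.int64(35), np.float64(0.08): np.int64(49), np.float64(0.085): np.int64(307), np.float64(0.09): np.int64(49), np.float64(0.095): np.int64(0), np.float64(0.1): np.int64(0), np.float64(0.105): np.int64(0), np.float64(0.11): np.int64(0)}
0.048 0.08 175 mean [0.6479 0.0865 0.0657] rect (633.5775146484375, 84.42118835449219) 39.46998596191406 50.403865814208984 87.06166076660156
0.08 0.094 405 mean [0.6296 0.0844 0.0878] rect (627.82080078125, 83.43968963623047) 61.23256301879883 38.80788040161133 24.821266174316406
rods 1258 [ 0.2586 -0.875   0.0933]
plate z 0.012671289304567734
```

```bash
python3 -c "
from h import *
go((.6274,.0833),.1,.358)"
```

```text
t 2.15 pos [0.6263 0.0874 0.2185] yaw 0.371 tilt [-0.001  0.001 -1.   ] F [-0.4  0.4 -0.2] gap 0.0931
shift [ -4.3  -0.4 118.5] turn 0.013
```

Emit:
{"api": "drive_tool", "payload": {
  "motion": [0,-1,0,30,0.005,0,-2,0,60,0.01,0,-4,0,90,0.013,0,-4,0,110,0.013,0,-4,0,118,0.013,0,-4,0,118,0.013,0,-4,0,118,0.013,0,-4,0,118,0.013]
}}

```text
time_s: 3.15
eef_pos: [0.629, 0.0819, 0.1015]
tcp_rot: [0.0, 0.571, 0.821, 0.001]
force: [0.9, -0.1, -0.1]
finger_gap: 0.0932
finger_force: 0.0
```

```bash
python3 -c "
from h import *
go((.6274,.0833),.054,.358)"
```

```text
t 3.15 pos [0.629  0.0819 0.1015] yaw 0.356 tilt [ 0.001  0.    -1.   ] F [ 0.9 -0.1 -0.1] gap 0.0932
shift [ 1.9 -1.1 47.5] turn -0.002
```

Emit:
{"api": "drive_tool", "payload": {
  "motion": [0,1,0,15,0,0,2,-1,30,0,0,2,-1,42,0,0,2,-1,47,0,0,2,-1,47,0,0,2,-1,47,0,0,2,-1,47,0,0,2,-1,47,0]
}}

```text
time_s: 4.15
eef_pos: [0.6271, 0.0833, 0.054]
tcp_rot: [0.0, 0.571, 0.821, 0.0]
force: [1.0, 0.7, -1.0]
finger_gap: 0.0931
finger_force: 0.0
```

```bash
python3 -c "
from h import *
go((.6274,.0833),.054,.358)"
```

```text
t 4.15 pos [0.6271 0.0833 0.054 ] yaw 0.356 tilt [ 0.001  0.    -1.   ] F [ 1.   0.7 -1. ] gap 0.0931
shift [-0.1  0.3 -0. ] turn -0.002
```

Emit:
{"api": "drive_tool", "payload": {
  "motion": [200,0,0,0,0,200,0,0,0,0,200,0,0,0,0,200,0,0,0,0,200,0,0,0,0,200,0,0,0,0,200,0,0,0,0,200,0,0,0,0],
  "force": 25
}}

```text
time_s: 5.15
eef_pos: [0.627, 0.0832, 0.0541]
tcp_rot: [0.0, 0.571, 0.821, 0.0]
force: [-1.2, 0.3, 5.6]
finger_gap: 0.0415
finger_force: 25.0
```

Emit:
{"api": "drive_tool", "payload": {
  "motion": [200,0,0,0,0.12,200,0,0,0,0.3,200,0,0,0,0.48,200,0,0,0,0.66,200,0,0,0,0.84,200,0,0,0,1.02,200,0,0,0,1.18,200,0,0,0,1.3]
}}

```text
time_s: 6.15
eef_pos: [0.6283, 0.0829, 0.0541]
tcp_rot: [0.001, 0.952, 0.306, 0.001]
force: [2.2, -1.8, 1.5]
finger_gap: 0.0414
finger_force: 25.1
```

Emit:
{"api": "drive_tool", "payload": {
  "motion": [200,0,0,0,0,200,0,0,0,0,0,0,0,0,0,0,0,0,0,0,0,0,0,0,0,0,0,0,0,0,0,0,0,0,0,0,0,0,0,0]
}}

```text
time_s: 7.15
eef_pos: [0.6266, 0.0833, 0.0535]
tcp_rot: [-0.0, 0.951, 0.308, -0.0]
force: [-0.0, 0.5, 0.0]
finger_gap: 0.0924
finger_force: 0.0
```

```bash
python3 -c "
from h import *
go((.6274,.0833),.2,-.942)"
```

```text
t 7.15 pos [0.6266 0.0833 0.0535] yaw -0.944 tilt [-0.001 -0.    -1.   ] F [-0.   0.5  0. ] gap 0.0924
shift [   0.6    0.4 -146.5] turn -0.002
```

Emit:
{"api": "drive_tool", "payload": {
  "motion": [0,0,0,-25,0,0,0,0,-65,0,0,0,0,-110,0,0,0,0,-145,0,0,0,0,-147,0,0,0,0,-147,0,0,0,0,-147,0,0,0,0,-147,0]
}}

```text
time_s: 8.15
eef_pos: [0.6265, 0.0832, 0.1996]
tcp_rot: [0.0, 0.951, 0.308, -0.001]
force: [0.4, -0.5, 0.6]
finger_gap: 0.093
finger_force: 0.0
```

Run:
```python
from h import *
from bench import arm
c=arm.calibration("wrist"); p,d=arm.capture("wrist"); np.savez("w2.npz",p=p,d=d,K=c["intrinsics"],T=c["T"])
cv2.imwrite("pics/w2.png",cv2.resize(p,(800,500),interpolation=cv2.INTER_CUBIC)[...,::-1]);
K,T=c["intrinsics"],c["T"]; v,u=np.nonzero(d>0); r=np.c_[(np.c_[u,v]-K[:2,2])/K[0,0],np.ones(len(u))]*d[v,u][:,None]
W=r@T[:3,:3].T+T[:3,3]; k=(np.hypot(*(W[:,:2]-[.6274,.0833]).T)<.045)&(W[:,2]>.08)&(W[:,2]<.094)
print(cv2.minAreaRect(W[k,:2].astype(np.float32)*1000)); print(arm.sense()["joints"].round(2))
go((.4418,.062),.12,-1.858)
```

```text
((627.9801635742188, 83.18550109863281), (39.0314826965332, 59.10906219482422), 37.309383392333984)
[-0.68  0.6   0.72  1.87 -0.51  0.87 -0.65]
t 8.2 pos [0.6266 0.0831 0.1998] yaw -0.944 tilt [-0.001 -0.001 -1.   ] F [0.6 0.6 0.3] gap 0.0928
shift [-162.   -91.2   80. ] turn 0.914
```

View pics/w2.png

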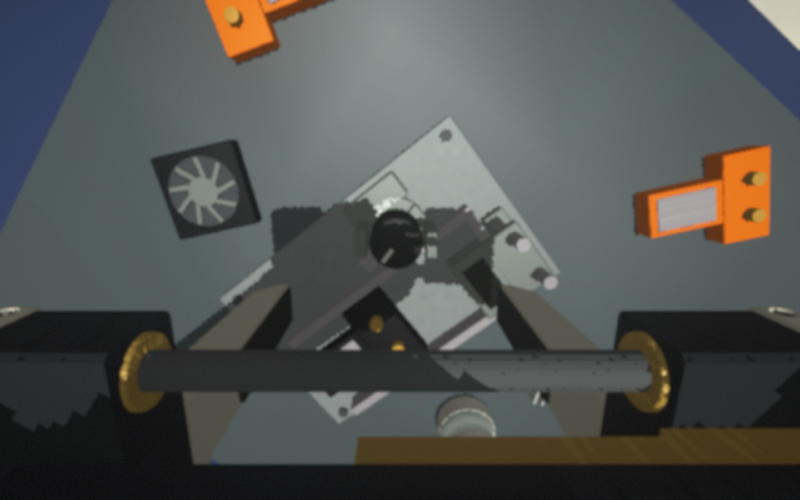

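The knob's tab axis is now at -0.92 rad (127°), a turn of about 1.27 rad, so it is open. The mark at (387,257) agrees. Now I go behind the sled with the fingers shut.

Emit:
{"api": "drive_tool", "payload": {
  "motion": [255,-25,-15,0,0.12,255,-60,-34,10,0.28,255,-95,-54,30,0.46,255,-130,-73,50,0.64,255,-155,-88,70,0.8,255,-162,-91,80,0.914,255,-162,-91,80,0.914,255,-162,-91,80,0.914]
}}

```text
time_s: 9.2
eef_pos: [0.4433, 0.0619, 0.1209]
tcp_rot: [0.0, 0.99, -0.142, 0.0]
force: [-0.4, 0.7, 1.0]
finger_gap: 0.0174
finger_force: 0.0
```

Run:
```python
from h import *
from bench import arm
p,d=arm.capture("top");c=arm.calibration("top"); K,T=c["intrinsics"],c["T"]
v,u=np.nonzero(d>0); r=np.c_[(np.c_[u,v]-K[:2,2])/K[0,0],np.ones(len(u))]*d[v,u][:,None]
p0,d0,_,_=load("top0.npz")
v,u=np.nonzero(d0>0); r=np.c_[(np.c_[u,v]-K[:2,2])/K[0,0],np.ones(len(u))]*d0[v,u][:,None]
W=r@T[:3,:3].T+T[:3,3]; a=-.287;X=np.array([np.cos(a),np.sin(a)]);Y=np.array([-X[1],X[0]]);q=W[:,:2]-[.6067,.0133]
k=(abs(q@Y)<.017)&(W[:,2]>.024)&(W[:,2]<.04)&(q@X<0); print("sled rear dock x",np.percentile(q[k]@X,[0,1,2]), (q[k]@Y).mean())
print(arm.sense()["joints"].round(2)); go((.4418,.062),.018,-1.858)
```

```text
sled rear dock x [-0.15235952 -0.15136758 -0.15020449] 5.901778068302748e-05
[-0.83  0.59  0.85  2.34 -0.89  0.57 -1.13]
t 9.25 pos [0.4434 0.0619 0.121 ] yaw -1.856 tilt [ 0.001 -0.    -1.   ] F [0.1 0.2 0.4] gap 0.0135
shift [ -1.6   0.4 103. ] turn 0.002
```

Emit:
{"api": "drive_tool", "payload": {
  "motion": [255,-2,0,25,0,255,-3,0,55,0,255,-3,0,80,0,255,-3,0,95,0,255,-3,0,102,0,255,-3,0,102,0,255,-3,0,102,0,255,-3,0,102,0]
}}

```text
time_s: 10.25
eef_pos: [0.4399, 0.063, 0.019]
tcp_rot: [-0.0, 0.99, -0.143, 0.0]
force: [-0.8, 0.1, -0.1]
finger_gap: 0.0009
finger_force: 0.0
```

Run:
```python
from h import *
X=np.array([.9591,-.2831]);go(np.array([.6067,.0133])-.0595*X,.02,-1.858)
```

```text
t 10.25 pos [0.4399 0.063  0.019 ] yaw -1.857 tilt [ 0.001 -0.    -1.   ] F [-0.8  0.1 -0.1] gap 0.0009
shift [114.6   0.5  -0.9] turn 0.001
```

Emit:
{"api": "drive_tool", "payload": {
  "motion": [255,8,0,0,0,255,20,0,0,0,255,34,0,0,0,255,48,0,0,0,255,62,0,0,0,255,76,0,0,0,255,90,0,0,0,255,100,0,0,0]
}}

```text
time_s: 11.25
eef_pos: [0.5364, 0.0341, 0.0186]
tcp_rot: [0.0, 0.99, -0.143, 0.0]
force: [-2.7, 0.7, 1.7]
finger_gap: 0.0008
finger_force: 1.2
```

Emit:
{"api": "drive_tool", "payload": {
  "motion": [255,3,0,0,0,255,6,0,0,0,255,9,0,0,0,255,11,0,0,0,255,12,0,0,0,255,13,0,0,0,255,14,0,0,0,255,14,0,0,0]
}}

```text
time_s: 12.25
eef_pos: [0.5486, 0.0306, 0.0186]
tcp_rot: [-0.0, 0.99, -0.143, -0.0]
force: [-2.2, 0.3, 0.9]
finger_gap: 0.0004
finger_force: 1.2
```

Run:
```python
from h import *
X=np.array([.9591,-.2831]);go(np.array([.6067,.0133])-.0595*X,.02,-1.858)
```

```text
t 12.25 pos [0.5486 0.0306 0.0186] yaw -1.858 tilt [-0.  0. -1.] F [-2.2  0.3  0.9] gap 0.0004
shift [ 1.1  0.1 -1.4] turn 0.0
```

Force is still only the sliding force, so it has not reached the stop. I push on in small steps until it rises.

Emit:
{"api": "drive_tool", "payload": {
  "motion": [255,1,0,0,0,255,1,0,0,0,255,2,0,0,0,255,2,0,0,0,255,3,0,0,0,255,3,0,0,0,255,3,0,0,0,255,3,0,0,0]
}}

```text
time_s: 13.25
eef_pos: [0.5486, 0.0305, 0.0185]
tcp_rot: [-0.001, 0.99, -0.143, -0.003]
force: [-9.6, 2.6, 8.4]
finger_gap: 0.0006
finger_force: 5.2
```

Emit:
{"api": "drive_tool", "payload": {
  "motion": [255,1,0,0,0,255,2,0,0,0,255,2,0,0,0,255,2,0,0,0,255,2,0,0,0,255,-2,0,0,0,255,-6,0,0,0,255,-15,0,0,0]
}}

```text
time_s: 14.25
eef_pos: [0.5381, 0.0337, 0.0188]
tcp_rot: [0.0, 0.99, -0.143, 0.001]
force: [-0.1, 0.2, -0.6]
finger_gap: 0.0003
finger_force: 0.0
```

Emit:
{"api": "drive_tool", "payload": {
  "motion": [255,0,0,-20,0,255,0,0,-60,0,255,0,0,-110,0,255,0,0,-160,0,255,0,0,-185,0,0,0,0,-185,0,0,0,0,-185,0,0,0,0,-185,0]
}}

```text
time_s: 15.25
eef_pos: [0.5368, 0.0339, 0.2026]
tcp_rot: [0.0, 0.99, -0.143, -0.001]
force: [-0.2, 0.6, -0.2]
finger_gap: 0.0262
finger_force: 0.0
```

Run:
```python
from h import *
from bench import arm
c=arm.calibration("wrist"); p,d=arm.capture("wrist")
cv2.imwrite("pics/w3.png",cv2.resize(p,(800,500),interpolation=cv2.INTER_CUBIC)[...,::-1]);
K,T=c["intrinsics"],c["T"]; v,u=np.nonzero(d>0); r=np.c_[(np.c_[u,v]-K[:2,2])/K[0,0],np.ones(len(u))]*d[v,u][:,None]
W=r@T[:3,:3].T+T[:3,3]
a=-.287;X=np.array([np.cos(a),np.sin(a)]);Y=np.array([-X[1],X[0]]);q=W[:,:2]-[.6067,.0133]
k=(abs(q@Y)<.017)&(W[:,2]>.026)&(W[:,2]<.04)&(q@X<0)&(q@X>-.16); print("sled rear",np.percentile(q[k]@X,[0,1,2]),k.sum())
k=(np.hypot(*(W[:,:2]-[.6274,.0833]).T)<.045)&(W[:,2]>.08)&(W[:,2]<.094); print(cv2.minAreaRect(W[k,:2].astype(np.float32)*1000))
go((.6274,.0833),.12,-.94)
```

```text
sled rear [-0.05023597 -0.05001092 -0.04939302] 1577
((627.3888549804688, 82.02035522460938), (39.22960662841797, 60.28179168701172), 35.52676010131836)
t 15.3 pos [0.5369 0.0338 0.2027] yaw -1.858 tilt [-0.001 -0.001 -1.   ] F [0.8 0.3 1. ] gap 0.0295
shift [ 72.9 -73.2  82.5] turn -0.918
```

View pics/w3.png

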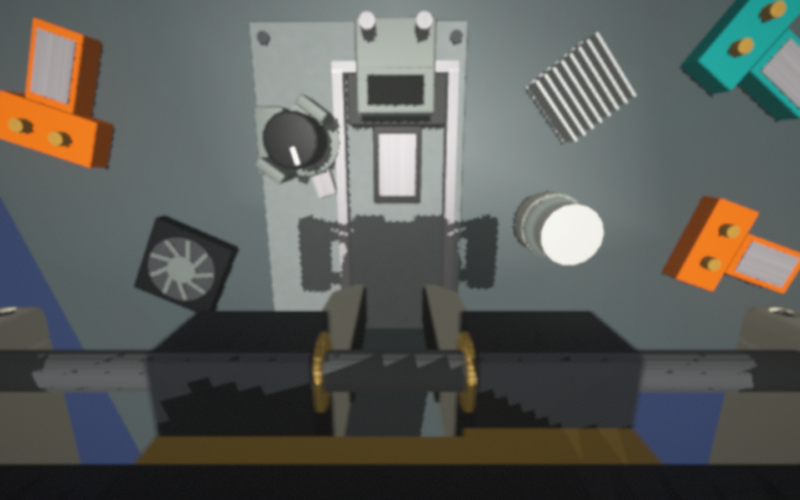

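The picture shows the sled's head at (395,110) under the block against the stop, with its rear at dock x ≈ -50 mm, so it is home. The knob at (297,140) is open. Back to the knob.

Emit:
{"api": "drive_tool", "payload": {
  "motion": [0,10,-10,0,-0.12,0,25,-25,0,-0.28,0,42,-42,10,-0.46,0,58,-58,30,-0.64,0,70,-70,50,-0.8,0,73,-73,70,-0.918,0,73,-73,82,-0.918,0,73,-73,82,-0.918]
}}

```text
time_s: 16.3
eef_pos: [0.6272, 0.0826, 0.1205]
tcp_rot: [-0.0, 0.951, 0.309, -0.001]
force: [0.1, -0.3, 0.5]
finger_gap: 0.0932
finger_force: 0.0
```

```bash
python3 -c "
from h import *
go((.6274,.0833),.054,-.94)"
```

```text
t 16.3 pos [0.6272 0.0826 0.1205] yaw -0.943 tilt [-0.002 -0.001 -1.   ] F [ 0.1 -0.3  0.5] gap 0.0932
shift [ 0.7 -0.4 66.5] turn -0.003
```

Emit:
{"api": "drive_tool", "payload": {
  "motion": [0,0,0,20,0,0,0,0,42,0,0,0,0,58,0,0,0,0,66,0,0,0,0,66,0,0,0,0,66,0,0,0,0,66,0,0,0,0,66,0]
}}

```text
time_s: 17.3
eef_pos: [0.6282, 0.0833, 0.0561]
tcp_rot: [0.0, 0.951, 0.31, 0.0]
force: [-0.0, 0.4, 0.1]
finger_gap: 0.0932
finger_force: 0.0
```

Emit:
{"api": "drive_tool", "payload": {
  "motion": [200,0,0,0,0,200,0,0,0,0,200,0,0,0,0,200,0,0,0,0,200,0,0,0,0,200,0,0,0,0,200,0,0,0,0,200,0,0,0,0],
  "force": 25
}}

```text
time_s: 18.3
eef_pos: [0.6284, 0.0829, 0.0561]
tcp_rot: [0.0, 0.951, 0.31, 0.0]
force: [-0.5, -1.8, 6.0]
finger_gap: 0.0411
finger_force: 25.0
```

Emit:
{"api": "drive_tool", "payload": {
  "motion": [200,0,0,0,-0.12,200,0,0,0,-0.3,200,0,0,0,-0.48,200,0,0,0,-0.66,200,0,0,0,-0.84,200,0,0,0,-1.02,200,0,0,0,-1.18,200,0,0,0,-1.3]
}}

```text
time_s: 19.3
eef_pos: [0.627, 0.0832, 0.056]
tcp_rot: [-0.001, 0.567, 0.823, -0.0]
force: [-3.9, 0.2, 7.7]
finger_gap: 0.0412
finger_force: 25.0
```

Emit:
{"api": "drive_tool", "payload": {
  "motion": [200,0,0,0,-0.02,200,0,0,0,-0.02,0,0,0,0,-0.02,0,0,0,0,-0.02,0,0,0,0,-0.02,0,0,0,0,-0.02,0,0,0,0,-0.02,0,0,0,0,-0.02]
}}

```text
time_s: 20.3
eef_pos: [0.6281, 0.0832, 0.0556]
tcp_rot: [0.0, 0.561, 0.828, 0.0]
force: [-0.4, 0.2, 0.8]
finger_gap: 0.0922
finger_force: 0.0
```

Emit:
{"api": "drive_tool", "payload": {
  "motion": [0,0,0,-25,0,0,0,0,-65,0,0,0,0,-110,0,0,0,0,-140,0,0,0,0,-145,0,0,0,0,-145,0,0,0,0,-145,0,0,0,0,-145,0]
}}

```text
time_s: 21.3
eef_pos: [0.6275, 0.0831, 0.1994]
tcp_rot: [-0.001, 0.561, 0.828, -0.001]
force: [-0.2, 1.2, -0.7]
finger_gap: 0.0932
finger_force: 0.0
```

Run:
```python
from h import *
from bench import arm
c=arm.calibration("wrist"); p,d=arm.capture("wrist")
K,T=c["intrinsics"],c["T"]; v,u=np.nonzero(d>0); r=np.c_[(np.c_[u,v]-K[:2,2])/K[0,0],np.ones(len(u))]*d[v,u][:,None]
W=r@T[:3,:3].T+T[:3,3]
a=-.287;X=np.array([np.cos(a),np.sin(a)]);Y=np.array([-X[1],X[0]]);q=W[:,:2]-[.6067,.0133]
k=(abs(q@Y)<.017)&(W[:,2]>.026)&(W[:,2]<.04)&(q@X<0)&(q@X>-.16); print("sled rear",np.percentile(q[k]@X,[0,1,2]),k.sum())
k=(np.hypot(*(W[:,:2]-[.6274,.0833]).T)<.045)&(W[:,2]>.08)&(W[:,2]<.094); print(cv2.minAreaRect(W[k,:2].astype(np.float32)*1000))
go(np.array([.6067,.0133])+.032*X,.12,-1.858)
print(arm.sense()["joints"].round(2))
```

```text
sled rear [-0.05167808 -0.05117545 -0.05071726] 1358
((627.7235107421875, 83.67132568359375), (59.40313720703125, 39.324031829833984), 20.828622817993164)
t 21.35 pos [0.6277 0.0832 0.1996] yaw 0.38 tilt [-0.001 -0.    -1.   ] F [ 0.1  0.7 -0.1] gap 0.0927
shift [-76.9 -20.1  79.7] turn -0.904
[-0.27  0.51  0.07  1.84 -0.05  0.79  0.2 ]
```

Locked again, tabs out (59 mm span) and sled home. Now the block.

Emit:
{"api": "drive_tool", "payload": {
  "motion": [255,-15,-4,0,-0.12,255,-40,-10,0,-0.3,255,-65,-17,0,-0.48,255,-77,-20,10,-0.66,255,-77,-20,40,-0.82,255,-77,-20,65,-0.904,255,-77,-20,80,-0.904,255,-77,-20,80,-0.904]
}}

```text
time_s: 22.35
eef_pos: [0.6374, 0.0043, 0.1195]
tcp_rot: [-0.001, 0.144, 0.99, -0.0]
force: [-0.0, 0.6, -0.1]
finger_gap: 0.0178
finger_force: 0.0
```

Run:
```python
from h import *
X=np.array([.9591,-.2831]);go(np.array([.6067,.0133])+.032*X,.072,-1.858)
```

```text
t 22.35 pos [0.6374 0.0043 0.1195] yaw 1.282 tilt [-0.002 -0.    -1.   ] F [-0.   0.6 -0.1] gap 0.0178
shift [-0.1  0.  47.5] turn -0.001
```

Down to z ≈ 0.075, then a slow press to 0.058.

Emit:
{"api": "drive_tool", "payload": {
  "motion": [255,0,0,15,0,255,0,0,30,0,255,0,0,40,0,255,0,0,44,0,255,0,0,48,0,255,0,0,51,0,255,0,0,54,0,255,0,0,57,0]
}}

```text
time_s: 23.35
eef_pos: [0.6382, 0.0043, 0.0643]
tcp_rot: [0.0, 0.143, 0.99, 0.0]
force: [-1.2, -0.1, 5.9]
finger_gap: 0.0002
finger_force: 2.9
```

Emit:
{"api": "drive_tool", "payload": {
  "motion": [255,0,0,2,0,255,0,0,4,0,255,0,0,5,0,255,0,0,6,0,255,0,0,7,0,255,0,0,7,0,255,0,0,7,0,255,0,0,7,0]
}}

```text
time_s: 24.35
eef_pos: [0.6383, 0.0043, 0.0593]
tcp_rot: [0.001, 0.143, 0.99, -0.0]
force: [-6.6, -0.3, 23.5]
finger_gap: 0.0004
finger_force: 12.0
```

Bottomed at 59 mm with 23 N. Lift clear and check.

Emit:
{"api": "drive_tool", "payload": {
  "motion": [255,0,0,-5,0,255,0,0,-25,0,255,0,0,-65,0,255,0,0,-110,0,255,20,0,-160,0,255,60,0,-170,0,255,100,0,-170,0,255,100,0,-170,0]
}}

```text
time_s: 25.35
eef_pos: [0.5399, 0.0333, 0.2282]
tcp_rot: [0.0, 0.142, 0.99, -0.0]
force: [1.3, -1.0, -0.4]
finger_gap: 0.0005
finger_force: 0.0
```

Run:
```python
from h import *
from bench import arm
for n in ("top","scene","wrist"):
    c=arm.calibration(n); p,d=arm.capture(n)
    if n=="wrist": cv2.imwrite("pics/w4.png",cv2.resize(p,(800,500),interpolation=cv2.INTER_CUBIC)[...,::-1])
    K,T=c["intrinsics"],c["T"]; v,u=np.nonzero(d>0); r=np.c_[(np.c_[u,v]-K[:2,2])/K[0,0],np.ones(len(u))]*d[v,u][:,None]
    W=r@T[:3,:3].T+T[:3,3]
    a=-.287;X=np.array([np.cos(a),np.sin(a)]);Y=np.array([-X[1],X[0]]);q=W[:,:2]-[.6067,.0133]
    k=(abs(q@Y)<.017)&(W[:,2]>.026)&(W[:,2]<.04)&(q@X<-.02)&(q@X>-.16); print(n,"sled rear",np.percentile(q[k]@X,[0,1,2]) if k.any() else 0)
    k=(abs(q@Y)<.024)&(abs(q@X-.034)<.012)&(W[:,2]<.1); print("block z",np.percentile(W[k,2],[50,75,90]) if k.any() else 0)
    k=(np.hypot(*(W[:,:2]-[.6274,.0833]).T)<.045)&(W[:,2]>.08)&(W[:,2]<.094)
    if k.any(): print(cv2.minAreaRect(W[k,:2].astype(np.float32)*1000))
print(arm.sense()["force"],arm.sense()["time_s"])
```

```text
top sled rear 0
block z 0
scene sled rear [-0.05257898 -0.05151201 -0.05118343]
block z [0.06017919 0.06101508 0.0619865 ]
((628.5150756835938, 83.8577880859375), (62.6094856262207, 38.240760803222656), 30.560523986816406)
wrist sled rear [-0.05268312 -0.05228862 -0.05224628]
block z 0
((610.5687866210938, 83.83000946044922), (44.37076950073242, 28.684165954589844), 75.71259307861328)
[-0.36247681 -0.58762697 -0.49915909] 25.5
```

View pics/w4.png

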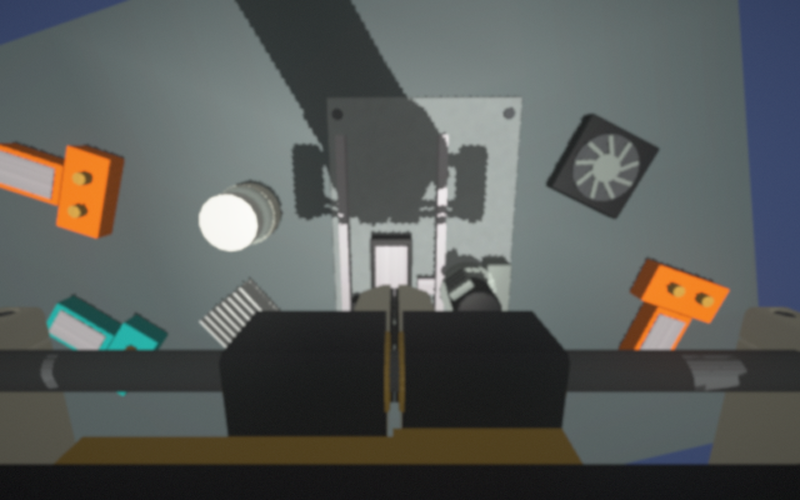

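The picture shows the sled's tail at (390,265) with the latch finger behind its head at (425,283), and the fan, jar and heat sink in place. The block top reads about 60 mm with roughly 1 mm of bias, and the press bottomed out firmly. I'm handing in.

```bash
python3 -c "
from bench import arm
print(arm.close_job())"
```

```text
the job is handed in; nothing more can be done
None
```

I handed in the job at about 25.5 s, and no verdict came back. My last measurements show the sled home, the knob locked with both tabs out, and the contact block fully down at about 59 mm; the fan, heat sink and jar look unmoved.

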